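Square up the upright of an instrument frame

TASK

The upright of the new aluminium instrument frame is only nipped up on its pivot bolt and leans in over the base rail. Pick up the orange assembly square, stand it on the rail with its standing leg towards the upright and press it into the corner until one leg lies flat on the rail and the other lies flat against the upright, which brings the upright square to the rail without forcing it past square. Finish while still gripping the square and pressing it against both faces, so the bolts can be tightened; touch the upright with nothing but the square and leave the other things on the bench alone.

Things in the scene. Friction and masses are not known exactly. Their poses are not given: they have to be found in the camera images.
- square: orange aluminium assembly square: an L, 150 mm along both outer edges, legs 30 mm wide, 20 mm thick, 0.26 to 0.42 kg, standing on one leg (the foot) with the other upright. Origin: outer corner (a 10 x 10 mm notch is cut there), mid thickness. x: along the foot to its free end; z: up the standing leg; y: across the thickness. Pressed home, its origin and axes agree with corner
- square_heel (a point): point on the outer face of the square's standing leg, 14 mm above its origin
- square_tip (a point): point on the outer face of the standing leg near its top, 146 mm above the origin
- square_foot_near (a point): point on the underside of the square's foot leg, 14 mm from the origin
- square_foot_far (a point): point on the underside of the foot leg near its free end, 146 mm from the origin
- rail: base rail: aluminium T-slot profile, 40 x 40 mm, 223 mm long, screwed to the bench, top 40 mm above it. Origin: on the bench under the inside corner of rail top and upright, mid width. x: along the rail away from the upright; z: up. Beside it, never above its top: joining plates and bolts 10 mm proud over its first 78 mm, foot brackets 26 mm proud at its free end. Plates beside the upright: 98 mm high
- corner (a point): the inside corner, 40 mm above the origin of rail, same axes. To clear the leaning upright, set the square down 30 to 60 mm out along x
- upright (a joint): lean (rad) of the upright, a 40 x 40 mm profile 220 mm high, about a pivot bolt 20 mm above the bench and 20 mm behind the corner (rail x = -20 mm). 0 = square; positive = leaning over the rail; starts 0.05 to 0.13. Held by about 0.8 N m of friction: about 5 N at the square's tip turns it; the push rises when heel and tip both touch; over about 25 N on it (rail friction comes on top) forces it past square
- upright_top (a point): point on the upright's inner face, at mid width, 220 mm above the bench when square; z runs up the upright, x points out of its inner face
- bolt_bin: bystander: small blue open bin of bolts, 110 x 80 x 45 mm; origin under its centre
- driver: bystander: screwdriver with yellow handle, 200 mm long, lying on the bench; origin under its middle
- bracket: bystander: aluminium angle bracket, 40 x 36 x 40 mm; origin under its centre
- tube_rack: bystander: white rack of capped sample tubes, 100 x 60 mm, 56 mm high; origin under its centre

How it is judged:
On the way, in this order (a step that is already met when the one before it is completed fails the run):
1. the square is gripped and lifted clear of the bench, not touching the frame (contact force between the fingers and square above 4 N and height (world z) of square above 0.02 m and contact force between square and rail below 0.1 N and contact force between square and table below 0.1 N), for 0.2 s.
2. still gripped, the square stands with its foot leg flat on the rail (contact force between the fingers and square above 4 N and z of square_foot_near in the frame of rail between 0.037 and 0.042 m and z of square_foot_far in the frame of rail between 0.037 and 0.042 m and contact force between square and rail above 1 N and y of square_foot_near in the frame of rail between -0.012 and 0.012 m and y of square_foot_far in the frame of rail between -0.012 and 0.012 m), for 0.2 s.
At the end, for the whole second after the job is handed in: Still gripped; foot leg pressed flat on the rail (both ends within 2 mm, within 12 mm of mid width, over 1 N), standing leg pressed flat on the upright (heel and tip within 2 mm, over 2 N); in line with the rail within 2 degrees; upright within 1 degree of square; at rest (all of step 2 and x of square_heel in the frame of upright_top between -0.003 and 0.002 m and x of square_tip in the frame of upright_top between -0.003 and 0.002 m and contact force between square and upright_c0 above 2 N and value of joint upright between -0.018 and 0.018 rad and angle between the x axis of square and the x axis of rail, either way round below 0.035 rad and angle between square's own z axis and vertical below 0.025 rad and linear speed of square below 0.01 m/s); the arm keeps its last pose, push and grip.
It fails at once if the upright is forced more than 2.3 degrees (0.04 rad) past square (value of joint upright below -0.04 rad).
It fails at once if the gripper or arm pushes on the upright (contact force between any of the fingers, the arm and upright_c0 above 1 N or contact force between any of the fingers, the arm and upright_c1 above 1 N).
It fails at once if a bystander is moved more than 20 mm (distance of any of bolt_bin, driver, bracket, tube_rack from where it was at the start of the episode above 0.02 m).
It also fails if it takes over 51 s, if anything falls off the work surface, if the arm or the gripper's body presses on something with over 40 N, if the wrist force passes 120 N, or if a joint passes its speed limit or range.

ROBOT

A 6-joint arm with a two-finger parallel gripper is mounted at the origin on the work surface. World frame = base frame: x ahead of the robot, y to its left, z up, the work surface at z = 0. Lengths are in m, angles in rad, forces in N, time in s.
With the tool pointing down it reaches from about 0.4 to 0.925 m from the base axis. Payload 3.4 kg.
Tool frame: the origin (TCP) lies at the very end of the fingers, on their centre line; the grasp point (between the pads) lies 19 mm behind it; z points along the fingers, y is the direction in which the jaws open and shut (so a half turn about z gives the same grasp; the last joint's range is limited). The gripper opens to 85 mm and grips with 20 to 120 N. Pads are 22 mm wide; open, the fingers measure 114 mm over their backs; the gripper's body (76 mm by 85 mm) begins 54 mm behind the grasp point. The pads swing forward as they close: fully open they stand 13 mm farther back than shut.
Start: joints at [1.155, 0.307, 1.506, -0, 1.328, -0.073], TCP at [0.193, 0.542, 0.231] pointing down, gripper open.
Joint ranges: [-3.12, 3.12], [-1.05, 2.28], [0.14, 2.33], [-1.42, 4.57], [0.1, 2.73], [-2.68, 2.68]. Speed limits (rad/s): [2.57, 2.57, 3.14, 3.14, 3.14, 3.14].

INTERFACE

Orientations are given as a rotation vector (axis times angle).
In Python, from cell import sensors, imaging, bot gives the robot as it stands.
- The arm moves only by the tool jog_arm, never from a script. Its argument "deltas" is text: rows parted by semicolons, each of 7 numbers parted by spaces: the turn, a rotation vector about the tool's x, y, z in rad, then the shift along the tool's x, y, z in m, then the opening, from 0 (shut) to 1 (fully open). A call has 1 to 5 rows; each row is the pose to reach, as a shift and turn from the pose commanded when the call began, along the tool's axes at that moment; what a row does not reach only later rows make up. A row lasts 1/8 s, in which the tool goes at most 62.5 mm and 10.7 degrees, less where a joint would pass 70% of its speed; a pose out of reach is approached as far as the arm can. A call with a gripper value outside its range is refused whole. The fingers move at their own pace and stop on an object; the grip force is fixed at half the most. Time passes only in rows, so rows that repeat a pose let the fingers close. It gives the time, the measured TCP pose, the force and the opening at its end, in the units of the state.
- sensors.get_obs(): the state, without advancing time (a new reading comes with each control period).
- imaging.capture(name): name is "scene" or "top"; returns a dict with "img" (480x640x3 uint8, red, green, blue), "camera_matrix" (3x3 intrinsics, pixels), "cam_to_world" (4x4, takes a point from camera to world coordinates). Camera axes: x right, y up, looking along -z (the intrinsics and any distortion apply to the point x, -y, -z); pixel columns grow to the right and rows downward; lengths in m; the calibration is good to about 2 mm. A picture is of the moment at which its call begins. There is no depth.
- bot.job_done(): hands the job in, once; it reports no verdict.
The state is a dict: "time": time; "q": joint angles; "qd": joint speeds; "tau": joint torques, N m; "eef_pos": TCP position; "tcp_rot": TCP orientation; "contact_force": force on the tool from outside, world axes, zero at the start; "moment": the same for the moment, N m; "width": finger opening in m.
Only numpy, scipy, OpenCV 4.12 (cv2) and the standard library are available. Lean on these libraries where they do the work, as an engineer would, in place of code of your own. Each camera call takes 0.05 s, during which the arm holds its last target. There are 200 camera calls.

## Working session

There is one attempt and no reset: what is moved stays moved. The work goes in short steps, Python scripts to look and compute and a tool call to move; the robot and the scene stay as the last step left them, time stands still between calls to the robot, and variables do not carry over. Pictures are saved under pics/ and viewed, about 8 in all and at most 12, crops included, and the job is handed in when it is done.

Besides the shell and the picture viewer there is one more tool, called after "Emit:" as name(argument=value, ...), one argument or row to a line, values as JSON. jog_arm: Moves the arm, as the interface text tells. Its arguments: {"type":"object","properties":{"deltas":{"type":"string"}},"required":["deltas"]}

```bash
ls; mkdir -p pics
python3 - <<'E'
from cell import sensors, imaging, bot
import cv2,numpy as np
for n in("scene","top"):
    c=imaging.capture(n); cv2.imwrite(f"pics/{n}0.png",c["img"][:,:,::-1]); np.savez(f"{n}0.npz",**{k:c[k] for k in("img","camera_matrix","cam_to_world")})
    print(n,c["camera_matrix"],c["cam_to_world"].round(4),[k for k in c])
print(sensors.get_obs())
E
```

```text
pics
scene [[462.07367663   0.         312.49261886]
 [  0.         462.07367663 241.10807052]
 [  0.           0.           1.        ]] [[-0.8217 -0.4848  0.2996  0.9021]
 [ 0.5698 -0.6881  0.4494  0.5175]
 [-0.0117  0.5399  0.8416  1.0731]
 [ 0.      0.      0.      1.    ]] ['img', 'camera_matrix', 'cam_to_world']
top [[437.84075846   0.         324.78241484]
 [  0.         437.84075846 247.24953057]
 [  0.           0.           1.        ]] [[ 0.0025  0.9968 -0.0799  0.4702]
 [-0.9999  0.0033  0.0097  0.0356]
 [ 0.01    0.0799  0.9968  1.3199]
 [ 0.      0.      0.      1.    ]] ['img', 'camera_matrix', 'cam_to_world']
{'time': 0.1, 'q': array([ 1.15546485e+00,  3.07504770e-01,  1.50752933e+00, -1.34214748e-07,
        1.32841822e+00, -7.35143361e-02]), 'qd': array([-0.00049714, -0.00137578,  0.0009893 ,  0.00036254,  0.00470194,
        0.00146242]), 'tau': array([-5.41854188e-04, -4.58530283e+01, -2.52605957e+01, -1.54730983e-04,
        5.62991831e-03,  4.90045551e-06]), 'eef_pos': array([0.19251796, 0.54115043, 0.23047446]), 'tcp_rot': array([-5.34238225e-01, -3.09537708e+00,  2.83398193e-03]), 'contact_force': array([ 0.01701062,  0.51432116, -0.32457338]), 'moment': array([0.03795339, 0.04147183, 0.01643888]), 'width': 0.08555756638912353}
```

View pics/scene0.png

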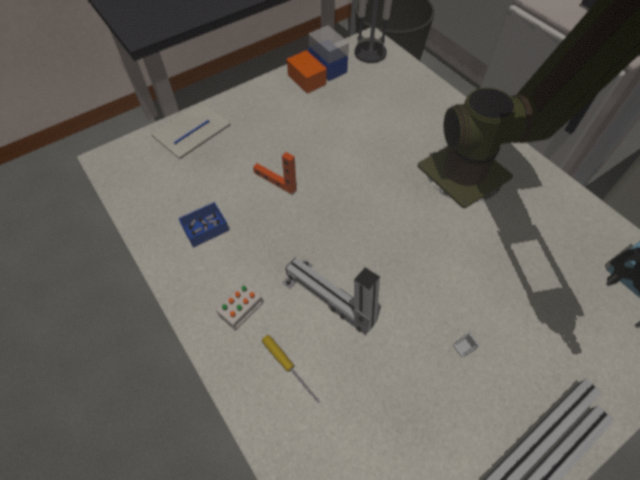

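View pics/top0.png

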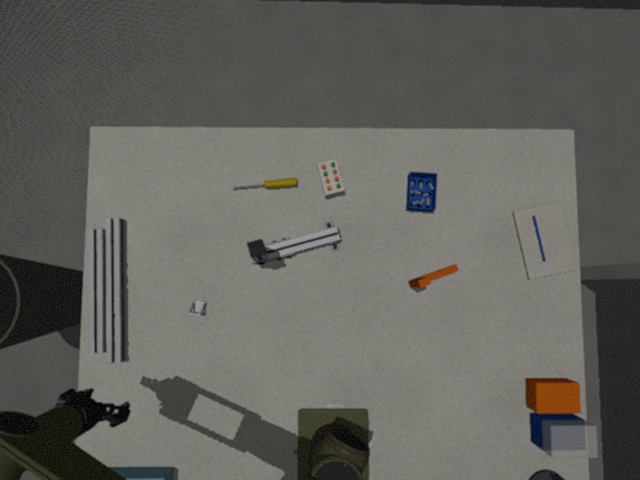

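The top view shows the orange square with its standing leg near (415,283) and its foot end at (457,267). The rail runs from the upright at (258,250) to (340,233), in nearly the same direction as the foot. The scene view shows the square at (285,175) and the upright at (367,300). Next I'll zoom in.

```bash
cat > h.py <<'E'
import numpy as np,cv2
def load(n): return np.load(n+"0.npz")
def ray(c,u,v):
    K,T=c["camera_matrix"],c["cam_to_world"]
    d=T[:3,:3]@np.array([(u-K[0,2])/K[0,0],-(v-K[1,2])/K[1,1],-1.]); return T[:3,3],d
def onz(c,u,v,z):
    o,d=ray(c,u,v); return o+d*(z-o[2])/d[2]
def proj(c,p):
    K,T=c["camera_matrix"],c["cam_to_world"]; q=T[:3,:3].T@(np.array(p)-T[:3,3])
    return K[0,0]*q[0]/-q[2]+K[0,2], K[1,1]*-q[1]/-q[2]+K[1,2]
def tri(c1,p1,c2,p2):
    o1,d1=ray(c1,*p1);o2,d2=ray(c2,*p2)
    s=np.linalg.lstsq(np.c_[d1,-d2],o2-o1,rcond=None)[0]; a=o1+d1*s[0];b=o2+d2*s[1]
    return (a+b)/2,np.linalg.norm(a-b)
E
python3 - <<'E'
from h import *
t,s=load("top")["img"],load("scene")["img"]
def crop(i,u,v,w,h,k):
    c=cv2.resize(i[v:v+h,u:u+w],None,fx=k,fy=k,interpolation=cv2.INTER_CUBIC); return c
a=crop(t,403,255,64,48,6); b=crop(t,240,215,108,60,4)
c=crop(s,245,145,60,55,6); d=crop(s,280,250,108,90,4)
o=np.zeros((660,820,3),np.uint8)
for im,(x,y) in((a,(0,0)),(b,(386,0)),(c,(0,290)),(d,(386,245))): 
    hh,ww=im.shape[:2]; o[y:y+hh,x:x+ww]=im
o=o[:625]
o=cv2.convertScaleAbs(o,alpha=1.5)
cv2.imwrite("pics/crop.png",o[:600,:820][:, :800][:,:,::-1])
E
```

```text
(no output)
```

View pics/crop.png

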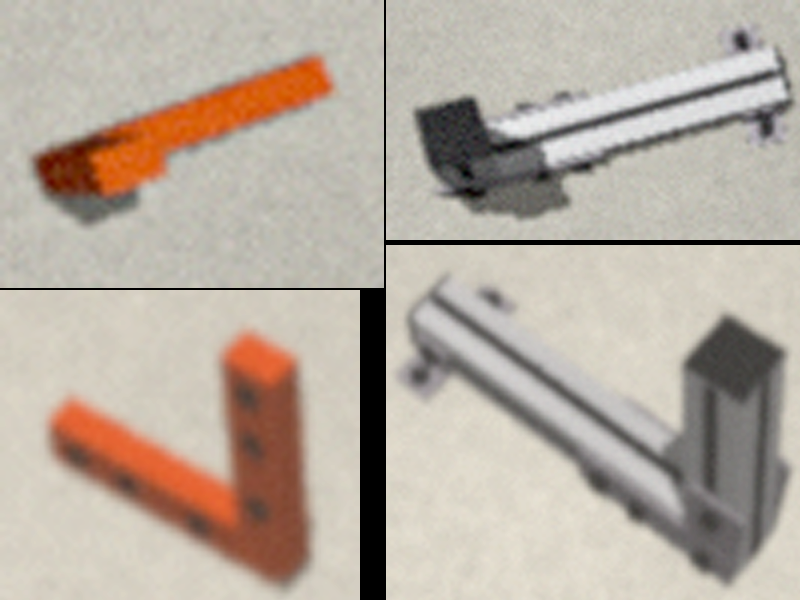

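Run:
```python
from h import *
t,s=load("top"),load("scene")
A=lambda x,y:(403+(x+.5)/6-.5,255+(y+.5)/6-.5)
B=lambda x,y:(240+(x-386+.5)/4-.5,215+(y+.5)/4-.5)
C=lambda x,y:(245+(x+.5)/6-.5,145+(y-290+.5)/6-.5)
D=lambda x,y:(280+(x-386+.5)/4-.5,250+(y-245+.5)/4-.5)
P=lambda n,p:print(n,np.round(p,4))
print("SQUARE top")
for n,p,z in(("foot far +y",A(317,58),.03),("foot far -y",A(332,92),.03),("foot up mid",A(140,127),.03),("leg LR",A(165,172),.15),("leg LL",A(100,193),.15),("leg UL",A(90,152),.15)): P(n,onz(t,*p,z))
print("SQUARE scene")
for n,p,z in(("foot far +y",C(52,415),.03),("foot far -y",C(72,398),.03),("leg",C(247,332),.15),("leg",C(297,357),.15),("leg",C(275,387),.15),("leg",C(222,362),.15)): P(n,onz(s,*p,z))
print("RAIL top")
for n,p,z in(("far+",B(773,48),.04),("far-",B(786,103),.04),("up near",B(495,122),.04),("low near",B(550,165),.04),("slot far",B(778,75),.04),("slot near",B(500,145),.04),
 ("up",B(418,108),.22),("up",B(474,97),.22),("up",B(490,145),.22),("up",B(434,158),.22)): P(n,onz(t,*p,z))
print("RAIL scene")
for n,p,z in(("far",D(447,278),.04),("far",D(412,318),.04),("slot far",D(430,296),.04),("slot near",D(680,467),.04),
 ("up",D(730,318),.22),("up",D(785,357),.22),("up",D(740,402),.22),("up",D(685,362),.22)): P(n,onz(s,*p,z))
```

```text
SQUARE top
foot far +y [ 0.5244 -0.3632  0.03  ]
foot far -y [ 0.5077 -0.3702  0.03  ]
foot up mid [ 0.4903 -0.2752  0.03  ]
leg LR [ 0.4685 -0.2571  0.15  ]
leg LL [ 0.4591 -0.228   0.15  ]
leg UL [ 0.4773 -0.2238  0.15  ]
SQUARE scene
foot far +y [ 0.5223 -0.3638  0.03  ]
foot far -y [ 0.5083 -0.3678  0.03  ]
leg [ 0.4684 -0.2543  0.15  ]
leg [ 0.4583 -0.2285  0.15  ]
leg [ 0.4763 -0.2191  0.15  ]
leg [ 0.4875 -0.2455  0.15  ]
RAIL top
far+ [ 0.6338 -0.0108  0.04  ]
far- [ 0.5932 -0.0204  0.04  ]
up near [0.5784 0.1928 0.04  ]
low near [0.547  0.1522 0.04  ]
slot far [ 0.6138 -0.0145  0.04  ]
slot near [0.5616 0.189  0.04  ]
up [0.5719 0.2193 0.22  ]
up [0.579  0.1841 0.22  ]
up [0.5487 0.1737 0.22  ]
up [0.5404 0.2087 0.22  ]
RAIL scene
far [ 0.6012 -0.0179  0.04  ]
far [ 0.636 -0.006  0.04 ]
slot far [ 0.6176 -0.013   0.04  ]
slot near [0.559  0.1753 0.04  ]
up [0.5449 0.1818 0.22  ]
up [0.536  0.2166 0.22  ]
up [0.5714 0.2236 0.22  ]
up [0.5803 0.189  0.22  ]
```

Run:
```python
from h import *
from scipy.spatial.transform import Rotation as R
from cell import sensors
t=load("top"); im=t["img"].astype(float)
def line(pts,z):
    X=np.array([onz(t,u,v,z)[:2] for u,v in pts]); vx,vy,x,y=cv2.fitLine(X.astype(np.float32),cv2.DIST_HUBER,0,.001,.001).ravel()
    if vy>0:vx,vy=-vx,-vy
    n=np.array([-vy,vx]); return np.degrees(np.arctan2(vy,vx)).round(2),np.array([x,y]).round(4), (n@[x,y]).round(4)
sat=im[:,:,0]-im[:,:,2]
up,lo,ce=[],[],[]
for u in range(430,454):
    c=np.clip(sat[255:300,u]-25,0,100); c=np.where(c>0,c,0); ce.append((u,255+(c*np.arange(45)).sum()/c.sum()))
print("foot centre",line(ce,.03))
g=im.mean(2); sl=[]
for u in range(283,334):
    v0=249.8-(u-270)*(250.7-234)/64.
    v0=215+ (145-(u-240-28.5)*4*(70/278.))/4
    r=np.arange(int(round(v0))-3,int(round(v0))+4); w=g[r].mean() if 0 else np.clip(g[r,u].max()-35-g[r,u],0,None)
    sl.append((u,(w*r).sum()/w.sum()))
print("slot",line(sl,.04))
o=sensors.get_obs(); M=R.from_rotvec(o["tcp_rot"]).as_matrix(); print(M.round(3),o["eef_pos"])
```

```text
foot centre (np.float32(-70.67), array([ 0.4989, -0.3173], dtype=float32), np.float32(0.3658))
slot (np.float32(-74.44), array([0.5917, 0.0724], dtype=float32), np.float32(0.5894))
[[-0.942  0.335 -0.001]
 [ 0.335  0.942 -0.002]
 [ 0.    -0.002 -1.   ]] [0.19251796 0.54115043 0.23047446]
```

Create d.py:
```python
import sys,numpy as np
from scipy.spatial.transform import Rotation as R
from cell import sensors
def delta(x,y,z,yaw):  # yaw deg of tool y axis, tool pointing down
    o=sensors.get_obs(); M=R.from_rotvec(o["tcp_rot"]).as_matrix()
    a=np.radians(yaw); ty=np.array([np.cos(a),np.sin(a),0]); tz=np.array([0,0,-1.])
    T=np.c_[np.cross(ty,tz),ty,tz]
    print("rot",R.from_matrix(M.T@T).as_rotvec().round(4),"shift",(M.T@(np.array([x,y,z])-o["eef_pos"])).round(4),"t",o["time"],"q",o["q"].round(2),"F",o["contact_force"].round(2),"w",round(o["width"],4),"pos",o["eef_pos"].round(4))
if __name__=="__main__":
    for i in range(1,len(sys.argv)): delta(*map(float,sys.argv[i].split(",")))
```

```text
(no output)
```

Emit:
jog_arm(
  deltas="0 0 0.18 -0.05 -0.033 -0.02 1; 0 0 0.36 -0.1 -0.066 -0.04 1; 0 0 0.54 -0.15 -0.1 -0.06 1; 0 0 0.72 -0.2 -0.132 -0.07 1; 0 0 0.89 -0.25 -0.165 -0.07 1",
)

```text
time: 0.72
eef_pos: [0.3743, 0.3012, 0.3023]
tcp_rot: [1.821, 2.559, 0.003]
contact_force: [2.1, 0.6, -0.1]
width: 0.0853
```

```bash
python3 d.py .45,.2,.3,19.3 .493,-.3006,.25,19.3
```

```text
rot [ 0.0023 -0.0005 -0.0032] shift [-0.1204  0.0384  0.0023] t 0.725 q [ 0.59  0.12  1.58 -0.    1.44  0.26] F [ 2.1   0.63 -0.12] w 0.0853 pos [0.3743 0.3012 0.3023]
rot [ 0.0023 -0.0005 -0.0032] shift [-0.6075 -0.085   0.0517] t 0.725 q [ 0.59  0.12  1.58 -0.    1.44  0.26] F [ 2.1   0.63 -0.12] w 0.0853 pos [0.3743 0.3012 0.3023]
```

Emit:
jog_arm(
  deltas="0 0 0 -0.061 -0.0085 0 1; 0 0 0 -0.122 -0.017 0 1; 0 0 0 -0.183 -0.0255 0 1; 0 0 0 -0.244 -0.034 0 1; 0 0 0 -0.305 -0.0425 0 1",
)

```text
time: 1.35
eef_pos: [0.4342, -0.0012, 0.3012]
tcp_rot: [1.815, 2.564, 0.0]
contact_force: [1.5, 0.8, -0.5]
width: 0.0857
```

Emit:
jog_arm(
  deltas="0 0 0 -0.061 -0.0085 0 1; 0 0 0 -0.122 -0.017 0.01 1; 0 0 0 -0.183 -0.0255 0.02 1; 0 0 0 -0.244 -0.034 0.03 1; 0 0 0 -0.3 -0.0425 0.05 1",
)

```text
time: 1.98
eef_pos: [0.4945, -0.2989, 0.2512]
tcp_rot: [1.815, 2.562, 0.0]
contact_force: [1.1, -0.0, 0.7]
width: 0.0855
```

```bash
python3 d.py .493,-.3006,.06,19.3  .493,-.3006,.007,19.3
python3 - <<'E'
from cell import imaging
import cv2
c=imaging.capture("scene")["img"][90:250,170:370]; cv2.imwrite("pics/s1.png",cv2.resize(c,None,fx=4,fy=4,interpolation=cv2.INTER_CUBIC)[:600,:,::-1])
E
```

```text
rot [0.0011 0.0012 0.0014] shift [-0.0009 -0.0022  0.1912] t 1.975 q [-0.62  0.3   1.47  0.    1.37 -0.96] F [ 1.07 -0.04  0.67] w 0.0855 pos [ 0.4945 -0.2989  0.2512]
rot [0.0011 0.0012 0.0014] shift [-0.0008 -0.0023  0.2442] t 1.975 q [-0.62  0.3   1.47  0.    1.37 -0.96] F [ 1.07 -0.04  0.67] w 0.0855 pos [ 0.4945 -0.2989  0.2512]
```

View pics/s1.png

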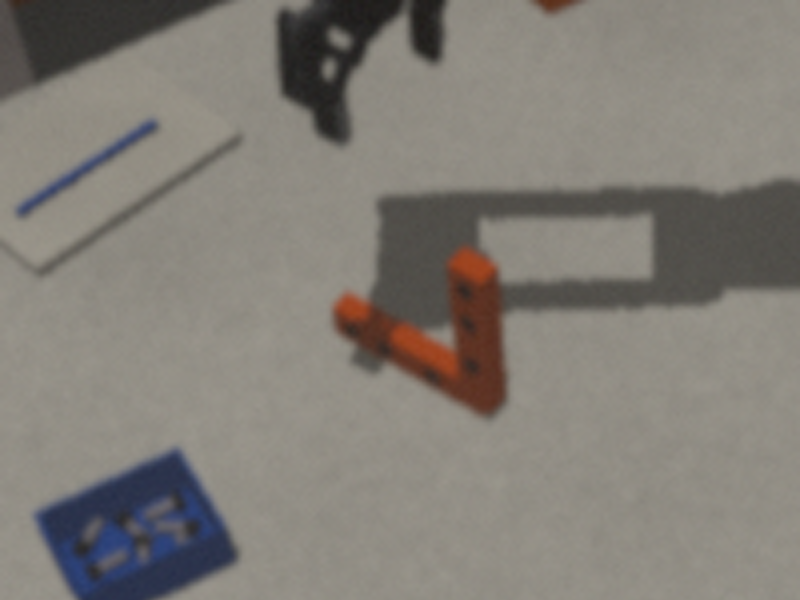

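The gripper hangs above the foot of the square (foot about (335–460, 300–380) in the crop), and the jaws straddle it. Descending.

Emit:
jog_arm(
  deltas="0 0 0 -0.001 -0.002 0.05 1; 0 0 0 -0.001 -0.002 0.1 1; 0 0 0 -0.001 -0.002 0.15 1; 0 0 0 -0.001 -0.002 0.18 1; 0 0 0 -0.001 -0.002 0.2 1",
)

```text
time: 2.65
eef_pos: [0.4911, -0.2968, 0.049]
tcp_rot: [-1.813, -2.561, -0.0]
contact_force: [0.4, -0.4, -0.6]
width: 0.0856
```

Emit:
jog_arm(
  deltas="0 0 0 0 0 0.015 1; 0 0 0 0 0 0.03 1; 0 0 0 0 0 0.04 1; 0 0 0 0 0 0.046 1; 0 0 0 0 0 0.046 1",
)

```text
time: 3.28
eef_pos: [0.4924, -0.2979, 0.0052]
tcp_rot: [-1.815, -2.564, 0.0]
contact_force: [0.2, 0.8, 0.8]
width: 0.0854
```

```bash
python3 d.py .493,-.3006,.004,19.3
```

```text
rot [-0.0002 -0.0002  0.0021] shift [-0.0027 -0.0003  0.0012] t 3.275 q [-0.62  0.56  1.76 -0.    0.82 -0.96] F [0.22 0.77 0.84] w 0.0854 pos [ 0.4924 -0.2979  0.0052]
```

Emit:
jog_arm(
  deltas="0 0 0 -0.004 0 0.001 1; 0 0 0 -0.004 0 0.001 0.6; 0 0 0 -0.004 0 0.001 0.2; 0 0 0 -0.004 0 0.001 0; 0 0 0 -0.004 0 0.001 0",
)

```text
time: 3.9
eef_pos: [0.494, -0.3018, 0.0046]
tcp_rot: [1.815, 2.564, 0.0]
contact_force: [-0.0, -0.5, -1.7]
width: 0.0191
```

Emit:
jog_arm(
  deltas="0 0 0 0 0 0 0; 0 0 0 0 0 0 0; 0 0 0 0 0 0 0; 0 0 0 0 0 0 0",
)

```text
time: 4.4
eef_pos: [0.494, -0.3018, 0.0046]
tcp_rot: [1.815, 2.564, 0.0]
contact_force: [-0.1, 0.7, 5.7]
width: 0.0188
```

Emit:
jog_arm(
  deltas="0 0 0 0 0 -0.02 0; 0 0 0 0 0 -0.05 0; 0 0 0 0 0 -0.09 0; 0 0 0 0 0 -0.14 0; 0 0 0 0 0 -0.18 0",
)

```text
time: 5.03
eef_pos: [0.4932, -0.3015, 0.1849]
tcp_rot: [-1.814, -2.563, 0.001]
contact_force: [1.2, -0.3, -3.4]
width: 0.0192
```

Emit:
jog_arm(
  deltas="0 0 0 0 0 -0.03 0; 0 0 0 0 0 -0.05 0; 0 0 0 0 0 -0.05 0",
)

```text
time: 5.4
eef_pos: [0.4941, -0.3021, 0.2349]
tcp_rot: [1.814, 2.563, -0.0]
contact_force: [-0.7, 0.2, -4.5]
width: 0.0193
```

```bash
python3 d.py .494,-.3018,.23,19.3
python3 - <<'E'
from cell import imaging
import cv2,numpy as np
o=[]
c=imaging.capture("scene");np.savez("scene1.npz",**c)
i=c["img"][80:240,190:350];o.append(cv2.resize(i,None,fx=2.5,fy=2.5,interpolation=cv2.INTER_CUBIC))
c=imaging.capture("top");np.savez("top1.npz",**c)
i=c["img"][210:370,360:520];o.append(cv2.resize(i,None,fx=2.5,fy=2.5,interpolation=cv2.INTER_CUBIC))
cv2.imwrite("pics/s2.png",cv2.convertScaleAbs(np.hstack(o)[:,:,::-1],alpha=1.4))
E
```

```text
rot [0.0009 0.0017 0.0022] shift [0.0003 0.     0.0049] t 5.4 q [-0.62  0.31  1.49 -0.    1.34 -0.96] F [-0.69  0.16 -4.48] w 0.0193 pos [ 0.4941 -0.3021  0.2349]
```

View pics/s2.png

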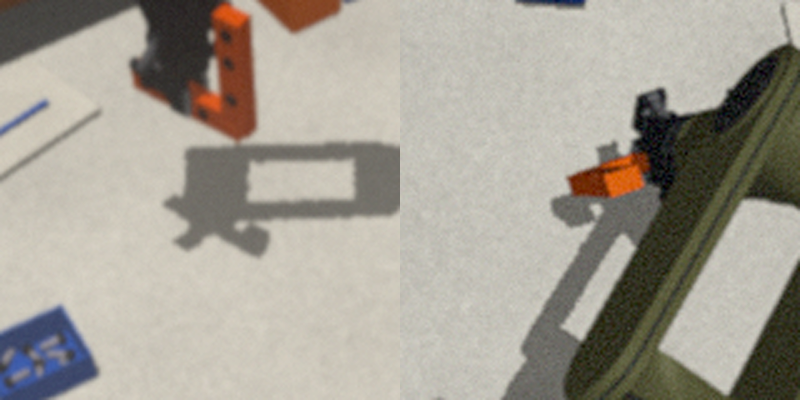

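The square is held (left crop heel at (240,135), foot in the jaws, still upright) and clear of the bench. Moving it to above the rail.

```bash
python3 d.py .5912,.0742,.22,15.4
```

```text
rot [-0.0017 -0.002   0.0702] shift [0.3213 0.2176 0.013 ] t 5.5 q [-0.62  0.31  1.5  -0.    1.34 -0.96] F [-0.35  0.35 -3.35] w 0.019 pos [ 0.4929 -0.3012  0.2327]
```

Emit:
jog_arm(
  deltas="0 0 0.01 0.03 0.02 0 0; 0 0 0.03 0.075 0.051 0 0; 0 0 0.05 0.12 0.081 0 0; 0 0 0.07 0.165 0.112 0 0; 0 0 0.07 0.21 0.142 0 0",
)

```text
time: 6.12
eef_pos: [0.557, -0.0547, 0.2321]
tcp_rot: [-1.902, -2.496, 0.003]
contact_force: [1.3, -0.9, -2.5]
width: 0.019
```

Emit:
jog_arm(
  deltas="0 0 0 0.035 0.021 0 0; 0 0 0 0.07 0.042 0 0; 0 0 0 0.095 0.057 0 0; 0 0 0 0.105 0.066 0 0; 0 0 0 0.105 0.066 0 0",
)

```text
time: 6.75
eef_pos: [0.5933, 0.0624, 0.2329]
tcp_rot: [-1.901, -2.499, 0.003]
contact_force: [-0.3, -1.2, -2.9]
width: 0.0191
```

```bash
python3 d.py .5912,.0742,.15,15.4
```

```text
rot [-0.0024  0.0001  0.0015] shift [0.0119 0.0013 0.0829] t 6.75 q [ 0.03  0.34  1.46 -0.    1.35 -0.24] F [-0.31 -1.23 -2.86] w 0.0191 pos [0.5933 0.0624 0.2329]
```

Emit:
jog_arm(
  deltas="0 0 0.001 0.003 0.001 0.03 0; 0 0 0.001 0.006 0.001 0.07 0; 0 0 0.001 0.01 0.001 0.11 0; 0 0 0.001 0.01 0.001 0.14 0; 0 0 0.001 0.01 0.001 0.16 0",
)

```text
time: 7.38
eef_pos: [0.5904, 0.0703, 0.0723]
tcp_rot: [-1.905, -2.495, 0.004]
contact_force: [0.1, 0.5, -4.1]
width: 0.0189
```

```bash
python3 d.py .5912,.0742,.0446,15.4
python3 - <<'E'
from cell import imaging
import cv2,numpy as np
o=[]
c=imaging.capture("scene");np.savez("scene2.npz",**c)
i=c["img"][200:360,250:410];o.append(cv2.resize(i,None,fx=2.5,fy=2.5,interpolation=cv2.INTER_CUBIC))
c=imaging.capture("top");np.savez("top2.npz",**c)
i=c["img"][170:330,230:390];o.append(cv2.resize(i,None,fx=2.5,fy=2.5,interpolation=cv2.INTER_CUBIC))
cv2.imwrite("pics/s3.png",cv2.convertScaleAbs(np.hstack(o)[:,:,::-1],alpha=1.5))
E
```

```text
rot [-0.0034  0.0001 -0.0021] shift [0.0036 0.0019 0.0277] t 7.375 q [ 0.05  0.49  1.66 -0.    1.   -0.22] F [ 0.1   0.52 -4.13] w 0.0189 pos [0.5904 0.0703 0.0723]
```

View pics/s3.png

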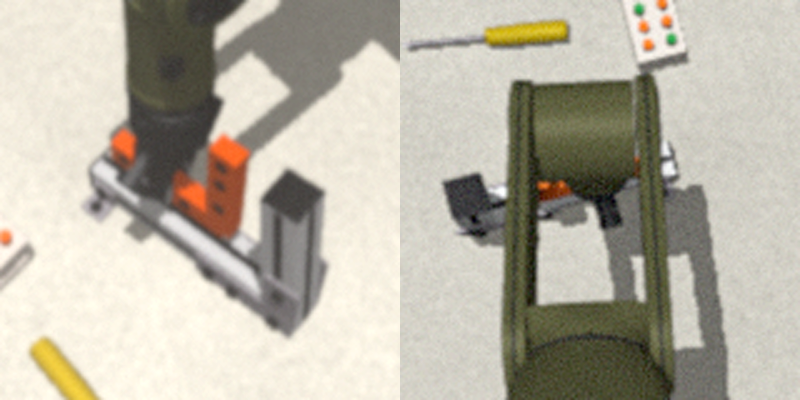

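Run:
```python
from h import *
c=np.load("scene2.npz"); im=c["img"].astype(int)
print(onz(c,250+230.5/2.5-.5,200+153.5/2.5-.5,.218), "expected .5727 .1344")
m=((im[:,:,0]-im[:,:,2]>45)&(im[:,:,0]>120)).astype(np.uint8); m[:,:325]=0; m[:,360:]=0; m[:245]=0; m[285:]=0
n,l,st,ce=cv2.connectedComponentsWithStats(m); k=1+st[1:,4].argmax(); print(st[k],ce[k],onz(c,*ce[k],.218))
```

```text
[0.57526689 0.13823057 0.218     ] expected .5727 .1344
[334 253  16  14 136] [341.32352941 259.78676471] [0.57427821 0.13555593 0.218     ]
```

Emit:
jog_arm(
  deltas="0.003 0 -0.002 -0.002 0.001 0.008 0; 0.003 0 -0.002 -0.002 0.001 0.016 0; 0.003 0 -0.002 -0.002 0.001 0.02 0; 0.003 0 -0.002 -0.002 0.001 0.022 0; 0.003 0 -0.002 -0.002 0.001 0.022 0",
)

```text
time: 8.1
eef_pos: [0.5934, 0.0707, 0.0524]
tcp_rot: [-1.901, -2.499, 0.004]
contact_force: [1.4, -0.5, -2.5]
width: 0.0193
```

```bash
python3 d.py .5912,.0742,.0446,15.4
```

```text
rot [-0.0029  0.      0.0014] shift [ 0.004  -0.0012  0.0078] t 8.1 q [ 0.05  0.52  1.67 -0.    0.96 -0.22] F [ 1.37 -0.47 -2.46] w 0.0193 pos [0.5934 0.0707 0.0524]
```

Emit:
jog_arm(
  deltas="-0.002 0 0 0 -0.001 0.003 0; -0.002 0 0 0 -0.001 0.005 0; -0.002 0 0 0 -0.001 0.007 0; -0.002 0 0 0 -0.001 0.008 0; -0.002 0 0 0 -0.001 0.008 0",
)

```text
time: 8.72
eef_pos: [0.5924, 0.0703, 0.0447]
tcp_rot: [-1.902, -2.5, 0.001]
contact_force: [-0.9, -0.1, 0.7]
width: 0.0189
```

Emit:
jog_arm(
  deltas="0 0 0 0 0 0.001 0; 0 0 0 0 0 0.002 0; 0 0 0 0 0 0.003 0; 0 0 0 0 0 0.003 0; 0 0 0 0 0 0.003 0",
)

```text
time: 9.35
eef_pos: [0.5924, 0.0702, 0.0446]
tcp_rot: [1.902, 2.5, 0.0]
contact_force: [-7.1, -0.5, 20.8]
width: 0.019
```

```bash
python3 d.py .5912,.0742,.0446,15.4
```

```text
rot [0.0004 0.0004 0.0012] shift [ 0.0041 -0.0001 -0.    ] t 9.35 q [ 0.05  0.53  1.68 -0.    0.93 -0.22] F [-7.1  -0.48 20.78] w 0.019 pos [0.5924 0.0702 0.0446]
```

Emit:
jog_arm(
  deltas="0 0 0 0.003 0 0 0; 0 0 0 0.006 0 0 0; 0 0 0 0.01 0 0 0; 0 0 0 0.015 0 0 0; 0 0 0 0.015 0 0 0",
)

```text
time: 9.98
eef_pos: [0.5927, 0.0832, 0.0446]
tcp_rot: [1.896, 2.495, 0.005]
contact_force: [1.1, -5.3, 13.1]
width: 0.0191
```

```bash
cat > f.py <<'E'
import numpy as np
from scipy.spatial.transform import Rotation as R
from cell import sensors
o=sensors.get_obs();M=R.from_rotvec(o["tcp_rot"]).as_matrix()
d=np.array([.2656,-.9641,0]);n=np.array([.9641,.2656,0]);c=np.array([.5563,.2010,.04]);p=o["eef_pos"]-c
print("t",o["time"],"origin x out",((p@d)-.0815).round(4),"lat",(p@n).round(4),"z",p[2].round(4),"F x(+away),lat,z",(o["contact_force"]@np.c_[d,n,[0,0,1]]).round(1),"M",o["moment"].round(2),"yaw",np.degrees(np.arctan2(M[1,1],M[0,1])).round(2),"tiltz",M[:,2].round(4),"w",o["width"])
E
python3 f.py
```

```text
t 9.975 origin x out 0.0417 lat 0.0038 z 0.0046 F x(+away),lat,z [ 5.4 -0.4 13.1] M [-0.82  0.02  0.07] yaw 15.52 tiltz [ 0.0081 -0.0024 -1.    ] w 0.01911600389049889
```

Emit:
jog_arm(
  deltas="0 0 0 0.003 -0.002 0.0005 0; 0 0 0 0.006 -0.003 0.001 0; 0 0 0 0.008 -0.0035 0.001 0; 0 0 0 0.01 -0.0035 0.001 0; 0 0 0 0.01 -0.0035 0.001 0",
)

```text
time: 10.6
eef_pos: [0.5891, 0.0914, 0.0446]
tcp_rot: [1.894, 2.492, 0.009]
contact_force: [3.7, -8.0, 16.1]
width: 0.0189
```

```bash
python3 f.py
```

```text
t 10.6 origin x out 0.0328 lat 0.0025 z 0.0046 F x(+away),lat,z [ 8.7  1.4 16.1] M [-1.01 -0.37  0.02] yaw 15.52 tiltz [ 0.0128 -0.0028 -0.9999] w 0.01893366325742847
```

Emit:
jog_arm(
  deltas="0.004 0 0 0.001 -0.001 0.0005 0; 0.008 0 0 0.002 -0.002 0.001 0; 0.012 0 0 0.004 -0.002 0.001 0; 0.012 0 0 0.006 -0.002 0.001 0; 0.012 0 0 0.006 -0.002 0.001 0",
)

```text
time: 11.22
eef_pos: [0.587, 0.0962, 0.0446]
tcp_rot: [1.897, 2.495, -0.004]
contact_force: [4.5, -10.0, 19.8]
width: 0.0189
```

```bash
python3 f.py
```

```text
t 11.225 origin x out 0.0277 lat 0.0018 z 0.0046 F x(+away),lat,z [10.8  1.6 19.8] M [-1.22 -0.55  0.04] yaw 15.51 tiltz [ 0.0042 -0.0065 -1.    ] w 0.018867554774285443
```

Emit:
jog_arm(
  deltas="0 0 0 0.002 0 0 0; 0 0 0 0.004 -0.0005 0 0; 0 0 0 0.006 -0.001 0 0; 0 0 0 0.008 -0.001 0 0; 0 0 0 0.01 -0.001 0 0",
)

```text
time: 11.85
eef_pos: [0.5833, 0.1054, 0.0446]
tcp_rot: [1.897, 2.495, -0.005]
contact_force: [4.5, -11.8, 20.0]
width: 0.0193
```

```bash
python3 f.py
python3 - <<'E'
from cell import imaging
import cv2,numpy as np
c=imaging.capture("scene");np.savez("scene3.npz",**c)
i=c["img"][240:350,310:410];i=cv2.resize(i,None,fx=5,fy=5,interpolation=cv2.INTER_CUBIC)
cv2.imwrite("pics/s4.png",cv2.convertScaleAbs(i[:,:,::-1],alpha=1.5))
E
```

```text
t 11.85 origin x out 0.0179 lat 0.0006 z 0.0046 F x(+away),lat,z [12.6  1.2 20. ] M [-1.45 -0.44  0.05] yaw 15.52 tiltz [ 0.004  -0.0067 -1.    ] w 0.019312614161089037
```

View pics/s4.png

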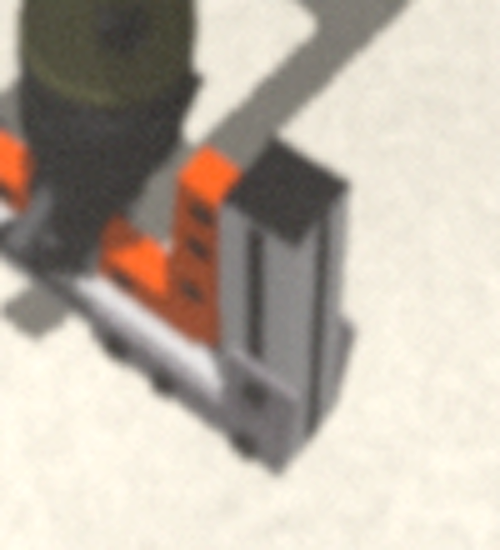

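The square's foot lies on the rail and the top of its standing leg (200,170) is at the upright's inner face. I'll keep pushing slowly and watch the force.

Emit:
jog_arm(
  deltas="0 0 0 0.002 0 0 0; 0 0 0 0.004 0 0 0; 0 0 0 0.006 0 0.0003 0; 0 0 0 0.007 0 0.0005 0; 0 0 0 0.008 0 0.0005 0",
)

```text
time: 12.52
eef_pos: [0.5816, 0.1115, 0.0445]
tcp_rot: [1.895, 2.494, -0.007]
contact_force: [4.3, -17.4, 23.5]
width: 0.0191
```

```bash
python3 f.py
```

```text
t 12.525 origin x out 0.0116 lat 0.0006 z 0.0045 F x(+away),lat,z [18.  -0.5 23.5] M [-2.16 -0.39  0.04] yaw 15.56 tiltz [ 0.0048 -0.009  -0.9999] w 0.019073888513743083
```

Emit:
jog_arm(
  deltas="0 0 0 0.0015 0 0 0; 0 0 0 0.003 0 0 0; 0 0 0 0.004 0 0.0003 0; 0 0 0 0.005 0 0.0005 0; 0 0 0 0.006 0 0.0005 0",
)

```text
time: 13.15
eef_pos: [0.5803, 0.1169, 0.0445]
tcp_rot: [1.894, 2.494, -0.007]
contact_force: [4.4, -19.7, 27.6]
width: 0.019
```

```bash
python3 f.py
```

```text
t 13.15 origin x out 0.006 lat 0.0008 z 0.0045 F x(+away),lat,z [20.2 -1.  27.6] M [-2.36 -0.41  0.03] yaw 15.57 tiltz [ 0.0055 -0.0094 -0.9999] w 0.018978295858797702
```

Emit:
jog_arm(
  deltas="0 0 0 0.0005 0 0 0; 0 0 0 0.001 0 0 0; 0 0 0 0.0015 0 0 0; 0 0 0 0.002 0 0 0; 0 0 0 0.0025 0 0 0",
)

```text
time: 13.78
eef_pos: [0.5797, 0.1194, 0.0446]
tcp_rot: [1.894, 2.494, -0.006]
contact_force: [5.4, -19.6, 27.1]
width: 0.0186
```

```bash
python3 f.py
```

```text
t 13.775 origin x out 0.0034 lat 0.0009 z 0.0046 F x(+away),lat,z [20.3 -0.  27.1] M [-2.35 -0.43  0.03] yaw 15.57 tiltz [ 0.0057 -0.0092 -0.9999] w 0.018590650815614496
```

Emit:
jog_arm(
  deltas="0 0 0 0.0005 0 0 0; 0 0 0 0.001 0 0 0; 0 0 0 0.0012 0 0 0; 0 0 0 0.0015 0 0 0",
)

```text
time: 14.28
eef_pos: [0.5796, 0.12, 0.0445]
tcp_rot: [1.893, 2.493, -0.007]
contact_force: [5.1, -21.6, 25.4]
width: 0.0187
```

```bash
python3 f.py
```

```text
t 14.275 origin x out 0.0028 lat 0.001 z 0.0045 F x(+away),lat,z [22.1 -0.8 25.4] M [-2.96 -0.68 -0.07] yaw 15.58 tiltz [ 0.0061 -0.0105 -0.9999] w 0.01868942181567243
```

Emit:
jog_arm(
  deltas="0 0 0 0.0003 0 0 0; 0 0 0 0.0006 0 0 0; 0 0 0 0.001 0 0 0; 0 0 0 0.001 0 0 0",
)

```text
time: 14.78
eef_pos: [0.5796, 0.12, 0.0446]
tcp_rot: [1.892, 2.492, -0.009]
contact_force: [5.8, -24.1, 24.9]
width: 0.0188
```

```bash
python3 f.py
python3 - <<'E'
from cell import imaging
import cv2,numpy as np
o=[]
c=imaging.capture("scene");np.savez("scene4.npz",**c)
o.append(cv2.resize(c["img"][240:350,310:390],None,fx=5,fy=5,interpolation=cv2.INTER_CUBIC))
c=imaging.capture("top");np.savez("top4.npz",**c)
o.append(cv2.resize(c["img"][210:276,240:288],(400,550),interpolation=cv2.INTER_CUBIC))
cv2.imwrite("pics/s5.png",cv2.convertScaleAbs(np.hstack(o)[:,:,::-1],alpha=1.6))
E
```

```text
t 14.775 origin x out 0.0027 lat 0.001 z 0.0046 F x(+away),lat,z [24.8 -0.8 24.9] M [-3.27 -0.74 -0.06] yaw 15.59 tiltz [ 0.0065 -0.0118 -0.9999] w 0.01879682311368544
```

View pics/s5.png

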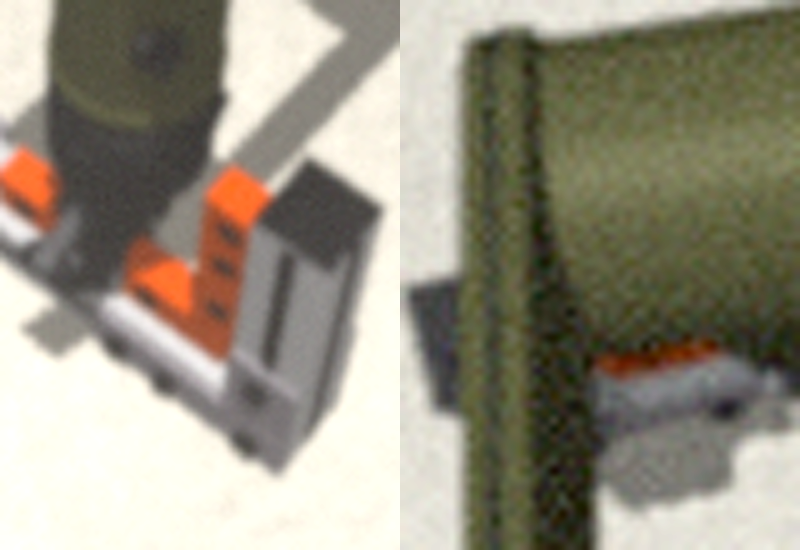

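Run:
```python
from h import *
c=np.load("scene4.npz"); d=np.array([.2656,-.9641]);n=np.array([.9641,.2656])
K=lambda x,y:(310+(x+.5)/5-.5,240+(y+.5)/5-.5)
P=[onz(c,*K(*p),.22)[:2] for p in((312,157),(382,210),(332,270),(262,213))]
P0=np.array([[.5449,.1818],[.536,.2166],[.5714,.2236],[.5803,.189]])
cor=np.array([.5563,.2010])
for q in (np.array(P),P0): print("corners rail frame",np.c_[(q-cor)@d,(q-cor)@n].round(4).tolist(),"centre",((q.mean(0)-cor)@d).round(4))
# leg top face of square (z=.19)
Q=np.array([onz(c,*K(*p),.19)[:2] for p in((236,168),(272,190),(243,218),(206,195))]);print(np.c_[(Q-cor)@d,(Q-cor)@n].round(4).tolist())
# lean from upright vertical edge: near edge, top (332,270) z .22 -> bottom
```

```text
corners rail frame [[0.0007, -0.0185], [-0.0364, -0.0166], [-0.0365, 0.019], [0.0011, 0.0162]] centre -0.0178
corners rail frame [[0.0155, -0.0161], [-0.0204, -0.0154], [-0.0178, 0.0206], [0.0179, 0.02]] centre -0.0012
[[0.0304, -0.0085], [0.0119, -0.0097], [0.0135, 0.0091], [0.0324, 0.0104]]
```

Emit:
jog_arm(
  deltas="0 0 0 0.0005 0 0.0004 0; 0 0 0 0.0005 0 0.0004 0; 0 0 0 0.0005 0 0.0004 0; 0 0 0 0.0005 0 0.0004 0; 0 0 0 0.0005 0 0.0004 0",
)

```text
time: 15.5
eef_pos: [0.5796, 0.1201, 0.0445]
tcp_rot: [1.891, 2.493, -0.009]
contact_force: [5.1, -25.8, 27.2]
width: 0.019
```

```bash
python3 f.py
python3 - <<'E'
from h import *
from cell import imaging
c=imaging.capture("scene"); p=np.load("scene4.npz")
a,b=[cv2.cvtColor(x["img"],cv2.COLOR_RGB2GRAY)[260:335,350:392].astype(np.float32) for x in(p,c)]
print("upright shift px",cv2.phaseCorrelate(a,b))
E
```

```text
t 15.5 origin x out 0.0027 lat 0.0009 z 0.0045 F x(+away),lat,z [26.2 -1.9 27.2] M [-3.65 -0.54 -0.01] yaw 15.63 tiltz [ 0.0066 -0.0126 -0.9999] w 0.018966298010062638
upright shift px ((0.54673158004071, 0.4845446352393026), 1.0223825689245154)
```

```bash
python3 - <<'E'
from h import *
from cell import imaging
I=[imaging.capture("scene")["img"] for _ in range(4)]
m=np.mean(I,0).astype(np.float32).mean(2); np.savez("avg5.npz",m=np.mean(I,0))
p=np.load("scene4.npz")["img"].astype(np.float32).mean(2); p0=np.load("scene0.npz")["img"].astype(np.float32).mean(2)
def sh(a,b,s):
    a=a[s].copy();b=b[s].copy();w=cv2.createHanningWindow(a.shape[::-1],cv2.CV_32F); return np.round(cv2.phaseCorrelate(a,b,w),2) if 0 else cv2.phaseCorrelate(a,b,w)
for n,s in(("upright",np.s_[262:320,352:392]),("driver",np.s_[330:375,255:305]),("rack",np.s_[275:330,210:270])):
    print(n,sh(p,m,s),sh(p,I[0].astype(np.float32).mean(2),s))
# ECC translation, upright top
def ecc(a,b,s):
    W=np.eye(2,3,dtype=np.float32); r,W=cv2.findTransformECC(a[s],b[s],W,cv2.MOTION_TRANSLATION,(3,100,1e-5),None,3); return W[:,2].round(2),round(r,3)
for n,s in(("upright top",np.s_[264:300,355:392]),("driver",np.s_[330:375,255:305])): print(n,ecc(p,m,s),ecc(p0,m,s) if n=="driver" else "")
# current upright top face: dark quad
g=cv2.GaussianBlur(m,(0,0),.8); cv2.imwrite("pics/s6.png",cv2.convertScaleAbs(cv2.resize(np.mean(I,0)[255:345,335:395][:,:,::-1].astype(np.uint8),None,fx=6.5,fy=6.5,interpolation=cv2.INTER_CUBIC),alpha=1.6))
E
python3 f.py
```

```text
upright ((-0.04366031095302603, -0.03636470553654547), 1.0265267984072368) ((0.0021291737579929304, -0.09373335597507548), 1.0845807003974914)
driver ((0.1741559630668199, 0.4893735763698004), 1.022932711707221) ((0.10174223551150874, 0.5007881989192278), 1.0258128539191351)
rack ((-0.10895552044136991, -0.09380602974149), 0.8861834761831495) ((-0.08108880915718686, 0.050353227671017464), 0.9299063489172193)
upright top (array([ 0., -0.], dtype=float32), 1.0) 
driver (array([ 0.01, -0.01], dtype=float32), 1.0) (array([0.01, 0.01], dtype=float32), 1.0)
t 15.75 origin x out 0.0027 lat 0.0009 z 0.0045 F x(+away),lat,z [26.6 -2.2 27.9] M [-3.61 -0.5   0.06] yaw 15.63 tiltz [ 0.0066 -0.0126 -0.9999] w 0.019272237444058815
```

View pics/s6.png

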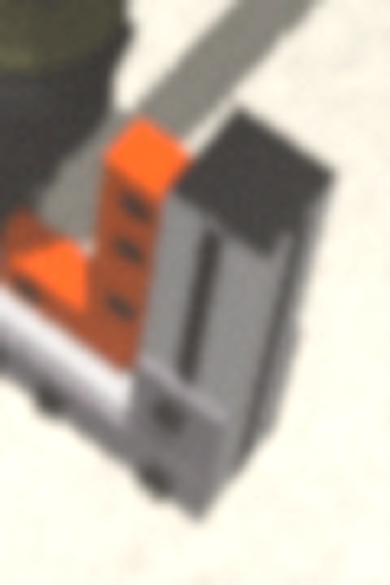

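The picture shows the standing leg (top face near (148,150)) lying along the upright's inner face with no gap. ECC registration shows the upright did not move under the extra push, so everything is at rest. Handing in.

```bash
python3 -c "
from cell import bot
print(bot.job_done())"; python3 f.py
```

```text
the job is handed in; nothing more can be done
None
the job is handed in; nothing more can be done
```

I gripped the orange square by its foot, lifted it and stood it on the rail about 54 mm out from the corner. I then slid it in until it stopped against the upright, and handed the job in at about 15.8 s, still gripping and pressing. No verdict is reported.

**Last checks that agreed:**
- **Seating:** the foot stayed at the height where it first rested on the rail, about 1 mm off mid width and within about 0.3° of the rail's direction. In the last picture the standing leg lies along the upright with no visible gap.
- **Forces:** about 28 N down and 27 N towards the upright. Roughly 10–12 N of the push acts on the upright after rail friction. That split is my estimate, not a measurement.
- **At rest:** the arm tip and the upright did not move when I added a little more push. The upright's top had moved about 17 mm, or 0.083 rad, from its starting lean.

**Checks that disagreed or stayed unsure:**
- **Corner position:** the square stopped about 2.7 mm short of the corner I had worked out from the images. I put this down to calibration and pixel error, because it stopped abruptly while the force rose.
- **Squareness:** the image put the upright's top about 2 mm behind the line of the square, about 0.01 rad past square if real, so within tolerance. It is near the measuring limit.
- **Gripper tilt:** the gripper leaned about 0.014 rad under load. The steady height of the foot suggests the square itself did not tilt.
- **Image shift check:** one method (phase correlation) gave a half-pixel shift of the upright, but it gave the same for the untouched screwdriver. A second method (ECC) gave zero for both, so I treated the shift as noise.

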